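Fit the roller and its axle in the work-support stand

ROBOT

A 6-joint arm with a two-finger parallel gripper is mounted at the origin on the work surface; the furniture and walls round the work are solid. World frame = base frame: x ahead of the robot, y to its left, z up, the work surface at z = 0. Lengths are in m, angles in rad, forces in N, time in s.
With the tool pointing down it reaches from about 0.325 to 0.85 m from the base axis. Payload 4.4 kg.
Tool frame: the origin (TCP) lies on the centre line of the jaws, within the pads' length; the fingertips stand 14 mm ahead of it and the grasp point (between the pads) lies 5 mm behind it (robot.tip_reach is the distance from the TCP to the fingertips, in m); z points along the fingers, y is the line along which they close (so a half turn about z gives the same grasp; the last joint's range is limited). The gripper opens to 94 mm and grips with 3 to 60 N. Pads are 16 mm wide; open, the fingers measure 119 mm over their backs; the gripper's body (75 mm by 177 mm) begins 78 mm behind the grasp point.
Start: joints at [-1.306, 0.207, 1.542, -0, 1.393, -0.15], TCP at [0.232, -0.526, 0.219] pointing down, gripper open.
Joint ranges: [-2.73, 2.73], [-0.86, 2.22], [0.23, 2.46], [-1.11, 4.25], [0.08, 2.63], [-2.82, 2.82]. Speed limits (rad/s): [2.79, 2.79, 3.14, 3.14, 3.14, 3.14].

INTERFACE

Orientations are given as a unit quaternion [x, y, z, w].
In Python, from workcell import robot gives the robot as it stands. The module is installed in compiled form; this text tells all that it offers.
- The arm moves only by the tool jog_arm, never from a script. Its argument "increments" is a list that holds one entry, the list of rows, each a list of 6 numbers: the shift along the tool's x, y, z in mm, then the turn, a rotation vector about the tool's x, y, z in degrees. A call has 1 to 5 rows; each row shifts and turns the commanded pose from where the row before left it, along the tool's axes as they then stand; what a row does not reach is not made up. A row lasts 1/10 s, in which the tool goes at most 50 mm and 8.59 degrees, less where a joint would pass 70% of its speed; a pose out of reach is approached as far as the arm can. A call is refused whole if a number of a shift passes 50 or a number of a turn 8.59, either way. A call with a gripper value outside its range is refused whole. "fingers" is the opening, from -1 (shut) to 1 (fully open), set as the call begins (left out, the last holds). The fingers move at their own pace and stop on an object; "force" is the grip in N (left out, the last holds). Time passes only in rows, so rows that do not move let the fingers close. It gives the time, the measured TCP pose, the force, the opening and the grip force at its end, in the units of the state.
- robot.state(): the state, without advancing time (a new reading comes with each control period).
- robot.snapshot(name): name is "scene" or "side" or "wrist"; returns a dict with "color" (384x512x3 uint8, red, green, blue), "vertical_fov" (degrees; the focal length in pixels is half the picture's height over the tangent of half this angle, whatever the lens; pixels are square), "cx", "cy" (the principal point, pixels), "rvec" (rotation vector, rad) and "tvec" (3), from world to camera coordinates, as OpenCV has them. Camera axes: x right, y down, z forward; pixel columns grow to the right and rows downward; lengths in m; the calibration is good to about 2 mm. A picture is of the moment at which its call begins. There is no depth.
- robot.sign_off(): hands the job in; it is judged then, once.
The state is a dict: "time_s": time; "q": joint angles; "qvel": joint speeds; "tau": joint torques, N m; "tool_pos": TCP position; "eef_rot": TCP orientation; "contact_force": force on the tool from outside, world axes, zero at the start; "wrist_torque": the same for the moment, N m; "width": finger opening in m; "grip_force": force on a finger pad.
Only numpy, scipy, OpenCV 4.12 (cv2) and the standard library are available. Lean on these libraries where they do the work, as an engineer would, in place of code of your own. Each camera call takes 0.05 s, during which the arm holds its last target. There are 200 camera calls.

TASK

Put the wooden roller back in the work-support stand that is screwed to the bench: lay it between the stand's two ears, then push its axle, which lies in the V-block, through the first ear, the roller and the second ear until the collar is up against the ear, and let go. Leave the plain aluminium tube, the sanding block and the small block of wood beside the lamp where they lie.

Things in the scene. Friction and masses are not known exactly. Their poses are not given: they have to be found in the camera images.
- stand_axis (a point): Point on the line of the two ear holes of the roller stand, half-way between the ears, 49.5 mm above the bench. x runs along that line (level), z up. Ears: 10 mm thick, 38 mm wide, round tops 68.5 mm above the bench; inner faces at x = -28 and 28 mm, outer faces at -38 and 38. Holes 17 mm in diameter, countersunk 1.5 mm on both faces. Ears alike: the axle may go in from either side.
- stand: Roller stand screwed to the bench. Origin: centre of its underside, axes as stand_axis. Plywood base 82 (x) x 120 (y) x 18 mm high. Between the ears two cleats (tops 24 mm above the bench, inner edges at y = -15 and 15, outer at -23 and 23 mm) carry the roller while the axle is out, its centre then 4 to 5 mm below stand_axis; the axle's tapered nose lifts it some 2 mm on its way.
- roller_center (a point): Centre of the loose pine roller, 52 mm in diameter, 50 mm long, about 0.09 kg, with a bore 18 mm in diameter right through, mouths countersunk 1.5 mm. It lies on its side on the bench, centre about 26 mm up. x runs along the bore (level); both ends are alike.
- axle_grip (a point): Middle of the axle's dark handle (18 mm in diameter, 40 mm long), the place to grip it. x runs along the axle towards the nose. From here along x: collar (26 mm in diameter) from 20 to 26 mm, then the 14 mm aluminium shaft from the collar's face at 26 to the tip at 118 mm, the last 14 mm tapered to 5 mm. About 0.09 kg. At first it lies level in the V-block, 41 mm above the bench.
- axle_seat (a point): Point on the axle's axis 38 mm ahead of the collar's face (64 mm ahead of axle_grip), x as there. With the axle fully home it lies at stand_axis, apart from the 1.5 mm by which the shaft drops in its holes.
- v_block: Loose beech V-block, 60 mm long (its x, along the axle), 40 mm wide, 40 mm high, groove on top. It carries the axle's shaft; collar and handle stand free beyond its -x end. Origin: centre of its underside.
- tube: Bystander: plain aluminium tube, 16 mm thick, 200 mm long (along its y), without handle or collar, lying on the bench. Origin: centre of its underside.
- sanding_block: Bystander: sanding block 67 x 112 x 28 mm. Origin: centre of its underside.
- offcut: Bystander: plain wooden off-cut 40 x 70 x 21 mm between the stand and the work lamp. Origin: centre of its underside.
- work_lamp: Fixed work lamp on the bench between the axle and the stand: a grey body within 90 mm of its origin (seen from above), 146 mm high, with a raised carrying handle up to 245 mm above the bench; carry things over it at least that high, or round it. Origin: centre of its underside; it always stands in the same place.

How it is judged:
By the outcome, as a careful person would: the job done as asked, in the order asked, and still so for the second after the job is handed in, with the robot touching nothing.
It also fails if it takes over 72 s, if anything falls off the work surface, if the arm or the gripper's body presses on something with over 40 N, if the wrist force passes 120 N, or if a joint passes its speed limit or range.

## Working session

There is one attempt and no reset: what is moved stays moved. The work goes in short steps, Python scripts to look and compute and a tool call to move; the robot and the scene stay as the last step left them, time stands still between calls to the robot, and variables do not carry over. Pictures are saved under pics/ and viewed, at most 10 in all, crops included, and the job is handed in when it is done.

Besides the shell and the picture viewer there is one more tool, called after ">>>" as a command line: name --argument value ..., lists and objects as JSON in quotes. jog_arm: Moves the arm, as the interface text tells. Its arguments: {"type":"object","properties":{"increments":{"type":"array","items":{"type":"array","items":{"type":"array","items":{"type":"number"}}}},"fingers":{"type":"number"},"force":{"type":"number"}},"required":["increments"]}

```bash
mkdir -p pics; cat > h.py <<'E'
import numpy as np, cv2
from scipy.spatial.transform import Rotation as R
from workcell import robot
def snap(name,fn,crop=None,scale=1):
    s=robot.snapshot(name); im=s["color"][:,:,::-1].copy()
    np.savez("pics/"+fn+".npz",**{k:s[k] for k in("vertical_fov","cx","cy","rvec","tvec")})
    cv2.imwrite("pics/"+fn+"_raw.png",im)
    return im
def cal(fn):
    d=np.load("pics/"+fn+".npz"); f=192/np.tan(np.radians(float(d["vertical_fov"]))/2)
    return f,float(d["cx"]),float(d["cy"]),R.from_rotvec(d["rvec"].ravel()).as_matrix(),d["tvec"].ravel()
def ray(fn,u,v,z):
    f,cx,cy,M,t=cal(fn); c=-M.T@t; d=M.T@np.array([(u-cx)/f,(v-cy)/f,1]); return c+d*(z-c[2])/d[2]
def proj(fn,p):
    f,cx,cy,M,t=cal(fn); q=M@np.array(p)+t; return np.array([cx+f*q[0]/q[2],cy+f*q[1]/q[2]])
def crop(fn,x0,y0,x1,y1,k,out):
    im=cv2.imread("pics/"+fn+"_raw.png")[y0:y1,x0:x1]; cv2.imwrite("pics/"+out,cv2.resize(im,None,fx=k,fy=k,interpolation=cv2.INTER_CUBIC))
def plan(p,q=None):
    s=robot.state(); T=R.from_quat(s["eef_rot"]); d=T.inv().apply(np.array(p)-s["tool_pos"])*1000
    print("shift tool mm",d.round(1), "turn", None if q is None else np.degrees((T.inv()*q).as_rotvec()).round(1))
def st():
    s=robot.state()
    for k in("time_s","q","tool_pos","contact_force","width","grip_force"): print(k,np.round(s[k],4))
    print("rot\n",R.from_quat(s["eef_rot"]).as_matrix().round(3))
E
python3 - <<'E'
from h import *
st()
a=snap("scene","s0");b=snap("side","d0");w=snap("wrist","w0")
cv2.imwrite("pics/all.png",cv2.resize(np.vstack([np.hstack([a,b]),np.hstack([w,w*0])]),(800,600),interpolation=cv2.INTER_AREA))
for n in("s0","d0","w0"):
    f,cx,cy,M,t=cal(n); print(n,f,cx,cy,(-M.T@t).round(3),M[2].round(2))
E
```

```text
time_s 0.0
q [-1.3065  0.2074  1.5429 -0.      1.3934 -0.1505]
tool_pos [ 0.2315 -0.5255  0.2183]
contact_force [-0.7902 -0.0857 -0.3212]
width 0.0944
grip_force 0.0
rot
 [[ 0.915  0.403 -0.001]
 [ 0.403 -0.915  0.002]
 [ 0.    -0.002 -1.   ]]
s0 416.8726291072625 253.25363492785215 181.6192907203463 [-0.158  0.483  1.06 ] [ 0.52 -0.36 -0.77]
d0 478.66498360443535 256.0400879822331 189.7221412892095 [ 0.492 -1.362  0.605] [ 0.03  0.93 -0.36]
w0 282.7119149505623 254.31878094795428 196.37790652665092 [ 0.3   -0.497  0.384] [-0.24 -0.1  -0.97]
```

View pics/all.png

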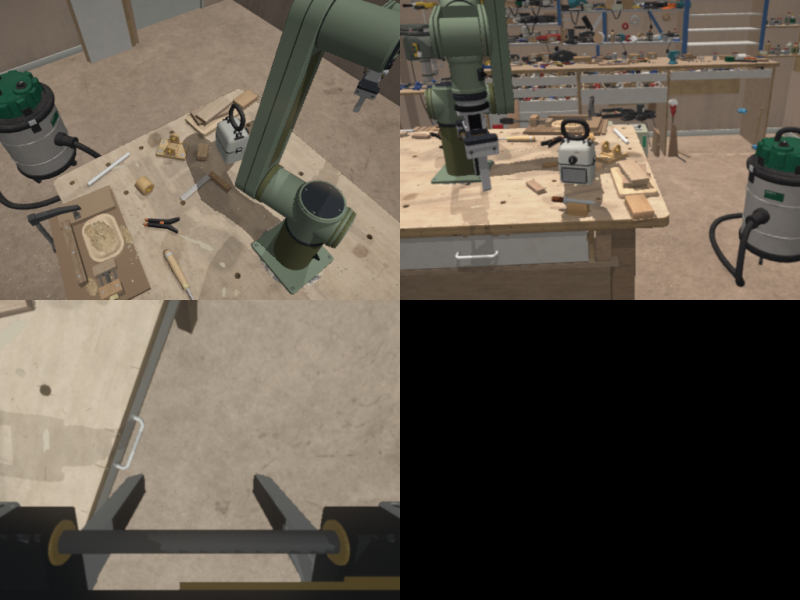

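The overview shows the scene camera with the roller at (145,185) and the stand at (172,148) in picture scale. In the side view the V-block with the axle is in front of the lamp at (572,207). I'll enlarge these.

```bash
python3 - <<'E'
from h import *
crop("s0",80,110,340,305,3,"c1.png")
crop("d0",150,140,350,290,4,"c2.png")
E
```

```text
(no output)
```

View pics/c1.png

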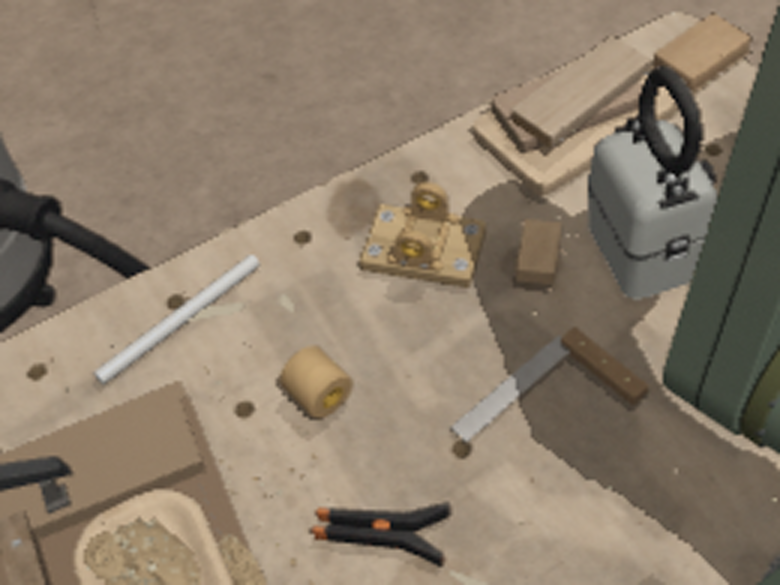

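View pics/c2.png

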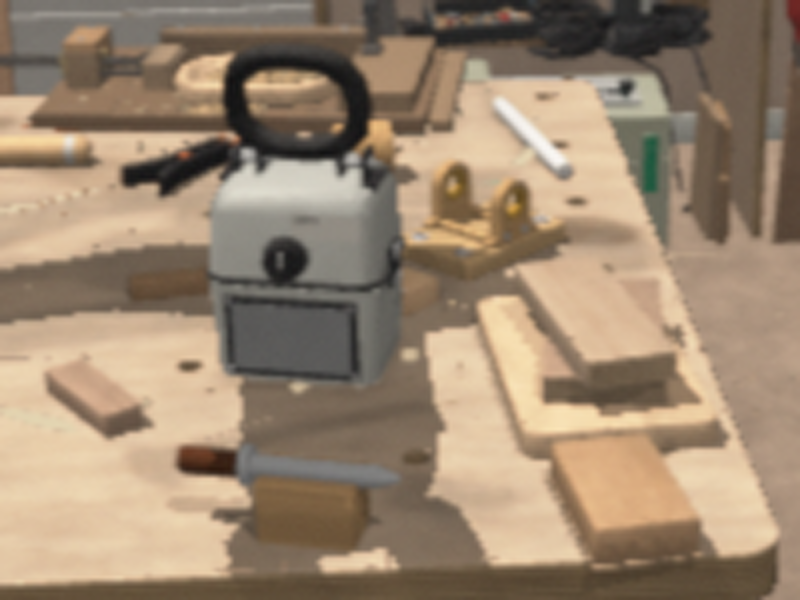

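The scene crop shows the roller with its near bore at (334,396) and the near and far ear holes at (411,251) and (430,203). In the side crop the axle has its handle end at (180,460), collar at (243,466) and tip at (398,480), and the ear holes are at (455,187) and (516,207).

```bash
python3 - <<'E'
from h import *
S=lambda u,v,z:ray("s0",80+u/3,110+v/3,z).round(4)
D=lambda u,v,z:ray("d0",150+u/4,140+v/4,z).round(4)
print("ear near",S(411,251,.0495),"far",S(430,203,.0495))
print("ear side",D(455,187,.0495),D(516,207,.0495))
print("roller near bore",S(334,396,.026)); 
print("roller silhouette mid (z.026)",S(316,382,.026))
a,b,c=D(180,460,.041),D(243,466,.041),D(398,480,.041);print("axle",a,b,c,np.linalg.norm(c-a),np.linalg.norm(c-b))
print("stand base corners",S(360,268,.0),S(470,283,.0),S(384,205,.018),S(485,223,.018))
print("lamp",S(640,290,0)," side",D(240,375,0),D(385,378,0))
E
```

```text
ear near [0.5556 0.1231 0.0495] far [0.599  0.0726 0.0495]
ear side [0.5668 0.1064 0.0495] [0.6127 0.0564 0.0495]
roller near bore [0.4642 0.2683 0.026 ]
roller silhouette mid (z.026) [0.488  0.2748 0.026 ]
axle [ 0.3742 -0.3244  0.041 ] [ 0.4131 -0.3351  0.041 ] [ 0.5062 -0.3599  0.041 ] 0.13669034347751124 0.09634651005615093
stand base corners [0.6021 0.162  0.    ] [0.5184 0.0771 0.    ] [0.6489 0.1024 0.018 ] [0.5647 0.0264 0.018 ]
lamp [ 0.4085 -0.0639  0.    ]  side [ 0.399  -0.1265  0.    ] [ 0.5022 -0.1403 -0.    ]
```

```bash
cat >> h.py <<'E'
def yawR(deg):  # tool pointing down, tool x at heading deg
    c,s=np.cos(np.radians(deg)),np.sin(np.radians(deg)); return R.from_matrix(np.array([[c,s,0],[s,-c,0],[0,0,-1.]]))
def path(p,yaw,n,start=None,dyaw=None):
    """rows for a straight move to p, tool heading yaw, in n rows"""
    s=robot.state(); P=np.array(s["tool_pos"]); T=R.from_quat(s["eef_rot"])
    if start is not None: P,T=np.array(start[0]),yawR(start[1])
    x=T.as_matrix()[:,0]; y0=np.degrees(np.arctan2(x[1],x[0])); d=(yaw-y0+180)%360-180 if dyaw is None else dyaw
    dp=(np.array(p)-P)/n; rows=[]
    for i in range(n):
        Ti=T if i==0 else yawR(y0+d*i/n)
        rows.append([round(float(v)) for v in Ti.inv().apply(dp)*1000]+[0,0,round(-d/n,2)])
    for i in range(0,n,5): print(rows[i:i+5])
E
python3 - <<'E'
from h import *
path([.488,.275,.318],195,23,start=([.2315,-.5255,.318],23.8))
E
```

```text
[[24, -27, 0, 0, 0, np.float64(-7.44)], [28, -24, 0, 0, 0, np.float64(-7.44)], [30, -20, 0, 0, 0, np.float64(-7.44)], [33, -16, 0, 0, 0, np.float64(-7.44)], [35, -12, 0, 0, 0, np.float64(-7.44)]]
[[36, -7, 0, 0, 0, np.float64(-7.44)], [36, -2, 0, 0, 0, np.float64(-7.44)], [36, 2, 0, 0, 0, np.float64(-7.44)], [36, 7, 0, 0, 0, np.float64(-7.44)], [35, 12, 0, 0, 0, np.float64(-7.44)]]
[[33, 16, 0, 0, 0, np.float64(-7.44)], [30, 20, 0, 0, 0, np.float64(-7.44)], [28, 24, 0, 0, 0, np.float64(-7.44)], [24, 27, 0, 0, 0, np.float64(-7.44)], [21, 30, 0, 0, 0, np.float64(-7.44)]]
[[16, 33, 0, 0, 0, np.float64(-7.44)], [12, 34, 0, 0, 0, np.float64(-7.44)], [8, 36, 0, 0, 0, np.float64(-7.44)], [3, 36, 0, 0, 0, np.float64(-7.44)], [-2, 36, 0, 0, 0, np.float64(-7.44)]]
[[-7, 36, 0, 0, 0, np.float64(-7.44)], [-11, 35, 0, 0, 0, np.float64(-7.44)], [-16, 33, 0, 0, 0, np.float64(-7.44)]]
```

>>> jog_arm --increments '[[[0, 0, -50, 0, 0, 0], [0, 0, -50, 0, 0, 0], [24, -27, 0, 0, 0, -7.4], [28, -24, 0, 0, 0, -7.4], [30, -20, 0, 0, 0, -7.4]]]'

```text
time_s: 0.65
tool_pos: [0.2655, -0.4214, 0.3196]
eef_rot: [0.92, 0.393, 0.0, 0.0]
contact_force: [0.8, -0.4, -0.5]
width: 0.0938
grip_force: 0.0
```

>>> jog_arm --increments '[[[33, -16, 0, 0, 0, -7.4], [35, -12, 0, 0, 0, -7.4], [36, -7, 0, 0, 0, -7.4], [36, -2, 0, 0, 0, -7.4], [36, 2, 0, 0, 0, -7.4]]]'

```text
time_s: 1.15
tool_pos: [0.322, -0.2475, 0.3192]
eef_rot: [0.748, 0.664, 0.0, -0.0]
contact_force: [0.8, -0.8, 0.5]
width: 0.0939
grip_force: 0.0
```

>>> jog_arm --increments '[[[36, 7, 0, 0, 0, -7.4], [35, 12, 0, 0, 0, -7.4], [33, 16, 0, 0, 0, -7.4], [30, 20, 0, 0, 0, -7.4], [28, 24, 0, 0, 0, -7.4]]]'

```text
time_s: 1.65
tool_pos: [0.3793, -0.0735, 0.3193]
eef_rot: [0.498, 0.867, 0.0, 0.0]
contact_force: [0.6, -0.0, 0.0]
width: 0.0943
grip_force: 0.0
```

>>> jog_arm --increments '[[[24, 27, 0, 0, 0, -7.4], [21, 30, 0, 0, 0, -7.4], [16, 33, 0, 0, 0, -7.4], [12, 34, 0, 0, 0, -7.4], [8, 36, 0, 0, 0, -7.4]]]'

```text
time_s: 2.15
tool_pos: [0.4367, 0.0996, 0.3192]
eef_rot: [0.197, 0.98, -0.0, -0.0]
contact_force: [-0.2, -0.4, -0.9]
width: 0.0944
grip_force: 0.0
```

>>> jog_arm --increments '[[[3, 36, 20, 0, 0, -7.4], [-2, 36, 30, 0, 0, -7.4], [-7, 36, 30, 0, 0, -7.4], [-11, 35, 20, 0, 0, -7.4], [-16, 33, 0, 0, 0, -7.4]]]'

```text
time_s: 2.65
tool_pos: [0.4927, 0.2711, 0.2147]
eef_rot: [-0.124, 0.992, -0.001, -0.004]
contact_force: [-0.3, -0.5, 0.5]
width: 0.0938
grip_force: 0.0
```

```bash
python3 - <<'E'
from h import *
st(); snap("wrist","w1"); crop("w1",0,0,512,384,1.55,"w1v.png")
print(proj("w1",[.488,.275,.026]),proj("w1",[.583,.092,.0495]))
E
```

```text
time_s 2.65
q [ 3.4920e-01  1.8990e-01  1.5715e+00 -1.0000e-04  1.3889e+00 -1.4709e+00]
tool_pos [0.4927 0.2711 0.2147]
contact_force [-0.3298 -0.5359  0.5024]
width 0.0938
grip_force 0.0
rot
 [[-0.969 -0.247 -0.008]
 [-0.247  0.969 -0.003]
 [ 0.009 -0.001 -1.   ]]
[259.37913162 180.34650601] [ 97.35613632 221.30289178]
```

View pics/w1v.png

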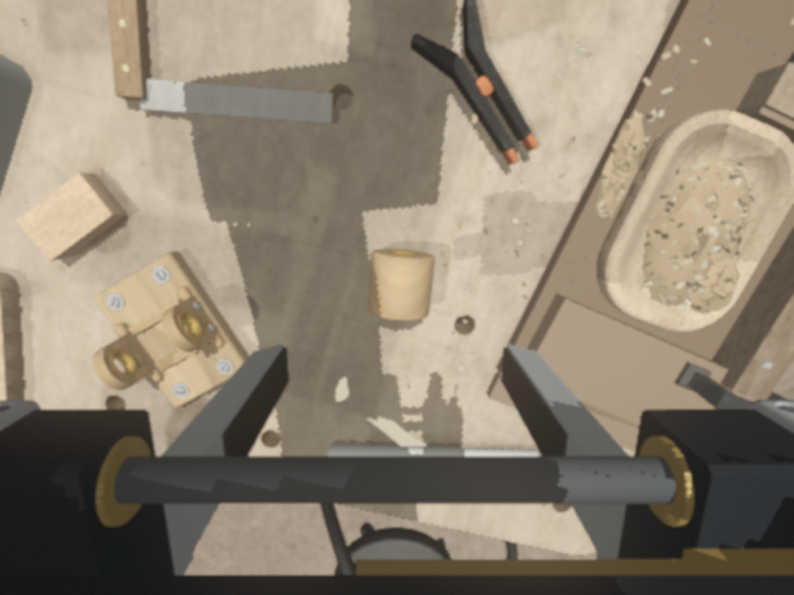

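The wrist view (×1.55) shows the roller with end corners near (371,257), (433,257), (370,313) and (430,313). The stand's four base screws are at (162,275), (115,302), (225,367) and (181,391), and the off-cut is at (72,217).

```bash
python3 - <<'E'
from h import *
W=lambda u,v,z:ray("w1",u/1.55,v/1.55,z)[:2]
p=[W(*q,.028) for q in((371,257),(433,257),(370,313),(430,313))]
n,f=(p[0]+p[1])/2,(p[2]+p[3])/2; d=n-f
print("roller centre",(n+f)/2,"len",np.linalg.norm(d),"wid",np.linalg.norm(p[0]-p[1]),np.linalg.norm(p[2]-p[3]),"head",np.degrees(np.arctan2(d[1],d[0])))
s=[W(*q,.018) for q in((162,275),(115,302),(225,367),(181,391))]
print("stand",np.mean(s,0)); 
for a,b in((0,1),(2,3),(0,2),(1,3)):
    e=s[b]-s[a]; print(np.linalg.norm(e),np.degrees(np.arctan2(e[1],e[0])))
for q in((72,217),(20,220),(85,175),(125,212),(68,262)): print("offcut",W(*q,.021))
for q in((190,325),(122,362)): print("hole",W(*q,.0495))
E
```

```text
roller centre [0.49263    0.27526884] len 0.04700231766315498 wid 0.050108012058459155 0.050098601284427564 head -167.52031725524304
stand [0.58663037 0.09331928]
0.04917614494956758 -47.31301690140698
0.0478811125223805 -46.75992032588949
0.09428440878994242 42.744192220070396
0.09475678427387343 43.5283424678011
offcut [0.50486317 0.00452637]
offcut [ 0.51763727 -0.03605783]
offcut [0.46936553 0.01224313]
offcut [0.49034868 0.04559119]
offcut [0.54277428 0.00381145]
hole [0.56027795 0.12027165]
hole [0.60502827 0.0711666 ]
```

```bash
python3 - <<'E'
from h import *
st(); plan([.4926,.2753,.023],yawR(-167.5))
E
```

```text
time_s 2.7
q [ 0.3539  0.1933  1.5637  0.0038  1.3866 -1.4731]
tool_pos [0.4953 0.2761 0.2165]
contact_force [1.3226 2.7251 0.9883]
width 0.0943
grip_force 0.0
rot
 [[-0.968 -0.253 -0.003]
 [-0.253  0.968  0.003]
 [ 0.002  0.003 -1.   ]]
shift tool mm [  2.4  -0.8 193.5] turn [ 0.2 -0.1  2.1]
```

>>> jog_arm --increments '[[[2, -1, 45, 0, 0, 2], [0, 0, 45, 0, 0, 0], [0, 0, 45, 0, 0, 0], [0, 0, 20, 0, 0, 0], [0, 0, 0, 0, 0, 0]]]'

```text
time_s: 3.2
tool_pos: [0.4899, 0.2677, 0.0602]
eef_rot: [-0.104, 0.995, -0.001, -0.005]
contact_force: [-0.7, 0.4, 0.7]
width: 0.0938
grip_force: 0.0
```

```bash
python3 - <<'E'
from h import *
st(); plan([.4926,.2753,.023],yawR(-167.5)); snap("wrist","w2"); crop("w2",130,60,390,255,3,"w2v.png")
E
```

```text
time_s 3.2
q [ 0.345   0.3596  1.7074 -0.      1.084  -1.4341]
tool_pos [0.4899 0.2677 0.0602]
contact_force [-0.6679  0.3905  0.6645]
width 0.0938
grip_force 0.0
rot
 [[-0.978 -0.207 -0.009]
 [-0.207  0.978 -0.003]
 [ 0.009 -0.001 -1.   ]]
shift tool mm [-4.5  7.  37.1] turn [-0.1 -0.5 -0.6]
```

View pics/w2v.png

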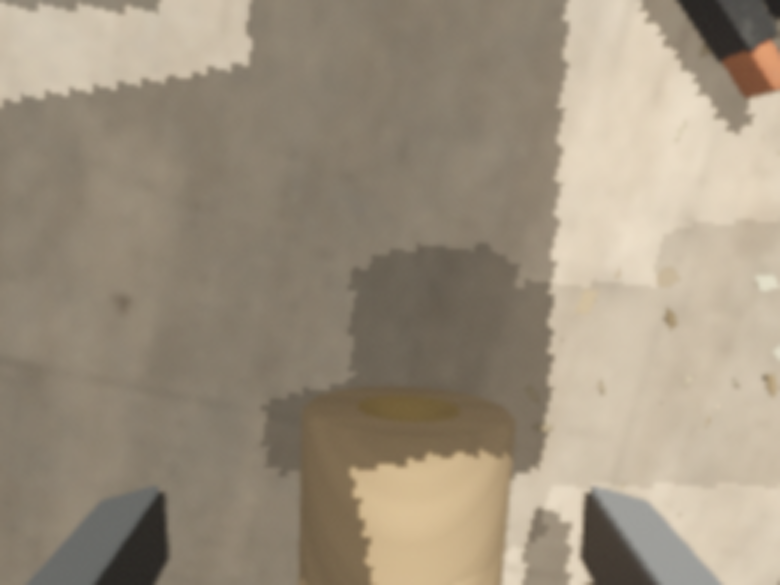

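The close view (crop ×3) shows the roller between the open fingers, limbs at x=301 and 511, near bore at (410,408). It is a little right of the jaw centre.

```bash
python3 - <<'E'
from h import *
st()
W=lambda u,v,z:ray("w2",130+u/3,60+v/3,z)[:2]
b=W(410,408,.026); h=np.radians(-167.5); x=np.array([np.cos(h),np.sin(h)])
print("end bore",b,"centre",b-.025*x)
l,r=[W(u,470,.035) for u in(301,509)]; print((l+r)/2,np.linalg.norm(l-r))
l,r=[W(u,570,.035) for u in(300,503)]; print((l+r)/2,np.linalg.norm(l-r))
plan([.4926,.2753,.023],yawR(-167.5))
E
```

```text
time_s 3.25
q [ 0.345   0.3569  1.7043 -0.      1.0844 -1.4342]
tool_pos [0.4922 0.2685 0.0628]
contact_force [-0.0014  0.7054 -0.1464]
width 0.0941
grip_force 0.0
rot
 [[-0.978 -0.207 -0.004]
 [-0.207  0.978 -0.001]
 [ 0.004 -0.001 -1.   ]]
end bore [0.46624855 0.27044759] centre [0.49065595 0.27585858]
[0.47912638 0.27171515] 0.04928384602637504
[0.50442193 0.27642334] 0.049633492283250404
shift tool mm [-2.   6.6 39.8] turn [-0.  -0.2 -0.6]
```

>>> jog_arm --increments '[[[-1, 6, 0, 0, 0, 0], [0, 0, 20, 0, 0, 0], [0, 0, 20, 0, 0, 0], [0, 0, 0, 0, 0, 0], [0, 0, 0, 0, 0, 0]]]'

```text
time_s: 3.75
tool_pos: [0.4947, 0.2759, 0.0262]
eef_rot: [-0.104, 0.995, 0.0, 0.001]
contact_force: [-0.3, -0.0, 1.0]
width: 0.0939
grip_force: 0.0
```

>>> jog_arm --increments '[[[0, 0, 0, 0, 0, 0], [0, 0, 0, 0, 0, 0], [0, 0, 0, 0, 0, 0], [0, 0, 0, 0, 0, 0], [0, 0, 0, 0, 0, 0]]]' --fingers -1 --force 20

```text
time_s: 4.25
tool_pos: [0.4935, 0.2752, 0.0246]
eef_rot: [-0.104, 0.995, 0.0, 0.0]
contact_force: [-0.0, -0.0, -0.4]
width: 0.0573
grip_force: 0.0
```

>>> jog_arm --increments '[[[0, 0, 0, 0, 0, 0], [0, 0, 0, 0, 0, 0]]]'

```text
time_s: 4.45
tool_pos: [0.4934, 0.2753, 0.0245]
eef_rot: [-0.104, 0.995, 0.0, -0.0]
contact_force: [-0.3, 0.3, 0.4]
width: 0.0509
grip_force: 19.9
```

```bash
python3 - <<'E'
from h import *
path([.5866,.0933,.13],133,10,start=([.4934,.2753,.13],-168),dyaw=-59)
E
```

```text
[[-5, -20, 0, 0, 0, 5.9], [-7, -19, 0, 0, 0, 5.9], [-9, -18, 0, 0, 0, 5.9], [-11, -17, 0, 0, 0, 5.9], [-13, -16, 0, 0, 0, 5.9]]
[[-14, -15, 0, 0, 0, 5.9], [-16, -13, 0, 0, 0, 5.9], [-17, -11, 0, 0, 0, 5.9], [-18, -9, 0, 0, 0, 5.9], [-19, -8, 0, 0, 0, 5.9]]
```

>>> jog_arm --increments '[[[0, 0, -35, 0, 0, 0], [0, 0, -40, 0, 0, 0], [0, 0, -30, 0, 0, 0], [-5, -20, 0, 0, 0, 5.9], [-7, -19, 0, 0, 0, 5.9]]]'

```text
time_s: 4.95
tool_pos: [0.5123, 0.2388, 0.1311]
eef_rot: [-0.0, 1.0, 0.0, 0.001]
contact_force: [0.3, 0.0, -1.3]
width: 0.051
grip_force: 19.9
```

>>> jog_arm --increments '[[[-9, -18, 0, 0, 0, 5.9], [-11, -17, 0, 0, 0, 5.9], [-13, -16, 0, 0, 0, 5.9], [-14, -15, 0, 0, 0, 5.9], [-16, -13, 0, 0, 0, 5.9]]]'

```text
time_s: 5.45
tool_pos: [0.5574, 0.1466, 0.1289]
eef_rot: [0.255, 0.967, -0.0, -0.001]
contact_force: [0.1, 0.5, -0.6]
width: 0.0514
grip_force: 19.9
```

>>> jog_arm --increments '[[[-17, -11, 0, 0, 0, 5.9], [-18, -9, 0, 0, 0, 5.9], [-19, -8, 0, 0, 0, 5.9], [0, 0, 0, 0, 0, 0], [0, 0, 0, 0, 0, 0]]]'

```text
time_s: 5.95
tool_pos: [0.5851, 0.0933, 0.129]
eef_rot: [0.399, 0.917, 0.0, -0.001]
contact_force: [-0.2, 0.5, -1.4]
width: 0.0514
grip_force: 19.9
```

```bash
python3 - <<'E'
from h import *
st(); plan([.5866,.0933,.13],yawR(133)); snap("wrist","w3"); crop("w3",120,90,380,285,3,"w3v.png")
h=np.radians(133); x=np.array([np.cos(h),np.sin(h),0]);c=np.array([.5866,.0933,0])
print("expected ears outer/inner tops", [((proj("w3",c+k*x/1e3+[0,0,.0685])-[120,90])*3).round() for k in(-38,-28,28,38)])
print("holes", [((proj("w3",c+k*x/1e3+[0,0,.0495])-[120,90])*3).round() for k in(-28,38)])
E
```

```text
time_s 5.95
q [ 1.1800e-02  3.3010e-01  1.5829e+00  6.0000e-04  1.2298e+00 -7.3910e-01]
tool_pos [0.5851 0.0933 0.129 ]
contact_force [-0.2181  0.463  -1.4198]
width 0.0514
grip_force 19.8683
rot
 [[-0.682  0.731 -0.001]
 [ 0.731  0.682  0.001]
 [ 0.001 -0.001 -1.   ]]
shift tool mm [-1.   1.1 -1. ] turn [-0.  -0.1  0. ]
expected ears outer/inner tops [array([411., 494.]), array([411., 463.]), array([411., 272.]), array([411., 236.])]
holes [array([410., 437.]), array([411., 225.])]
```

View pics/w3v.png

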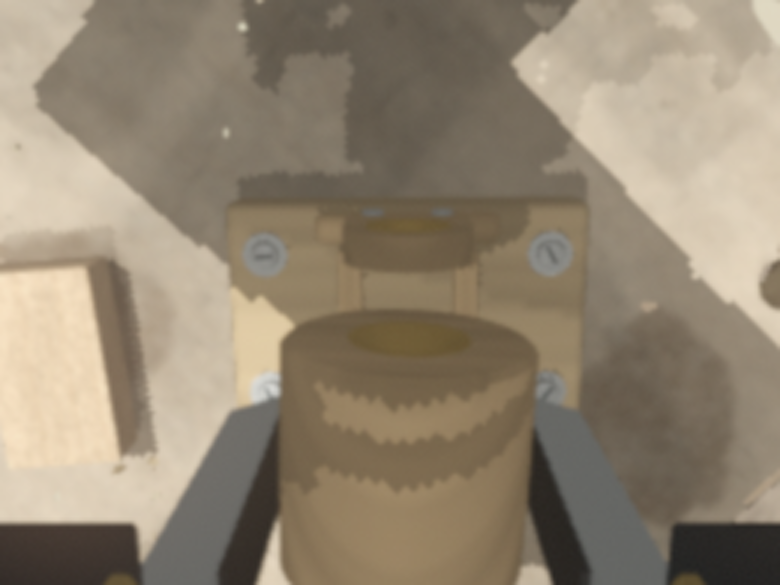

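Seen in the crop (×3), the far-side ear spans x 344–473, its top band is y 237–269 and its hole is at (410,226), all close to the prediction. The roller's end bore is at (410,340).

```bash
python3 - <<'E'
from h import *
s=robot.state();T=R.from_quat(s["eef_rot"]);P=np.array([.5851,.0933,.129])
W=lambda u,v,z:(T.inv().apply(ray("w3",120+u/3,90+v/3,z)-P)*1000).round(1)
print("bore end",W(410,340,.1305),W(410,312,.1045),W(410,372,.1565))
print("inner ear",W(409,269,.0685),"outer",W(409,237,.0685),"hole",W(410,226,.0495))
print("screws mid",W(265,256,.018),W(550,254,.018),"base edge",W(229,203,.018),W(586,200,.018))
E
```

```text
bore end [25.9  0.4 -1.5] [25.   0.6 24.5] [ 27.9   0.1 -27.5]
inner ear [27.8  0.6 60.5] outer [36.5  0.6 60.5] hole [36.6  1.  79.5]
screws mid [ 21.9 -46.6 111.1] [ 22.4  47.5 111. ] base edge [ 39.4 -57.6 111.1] [ 40.2  58.4 111. ]
```

>>> jog_arm --increments '[[[-2, 0.5, 0, 0, 0, 0], [0, 0, 25, 0, 0, 0], [0, 0, 20, 0, 0, 0], [0, 0, 0, 0, 0, 0]]]'

```text
time_s: 6.4
tool_pos: [0.5843, 0.0928, 0.0813]
eef_rot: [0.398, 0.917, -0.001, -0.003]
contact_force: [-0.1, 0.1, -2.0]
width: 0.0514
grip_force: 19.9
```

>>> jog_arm --increments '[[[0, 0, 10, 0, 0, 0], [0, 0, 10, 0, 0, 0], [0, 0, 10, 0, 0, 0], [0, 0, 5, 0, 0, 0], [0, 0, 0, 0, 0, 0]]]'

```text
time_s: 6.9
tool_pos: [0.5864, 0.0921, 0.0483]
eef_rot: [0.399, 0.917, -0.0, -0.001]
contact_force: [0.6, 0.5, -0.4]
width: 0.0516
grip_force: 19.9
```

```bash
python3 - <<'E'
from h import *
st()
E
```

```text
time_s 6.9
q [ 0.0101  0.4359  1.6269  0.      1.0809 -0.7398]
tool_pos [0.5864 0.0921 0.0483]
contact_force [ 0.5563  0.5156 -0.3635]
width 0.0516
grip_force 19.8682
rot
 [[-0.682  0.732 -0.002]
 [ 0.732  0.682 -0.   ]
 [ 0.001 -0.002 -1.   ]]
```

>>> jog_arm --increments '[[[0, 0, 2, 0, 0, 0], [0, 0, 2, 0, 0, 0], [0, 0, 0, 0, 0, 0]]]'

```text
time_s: 7.2
tool_pos: [0.5874, 0.0921, 0.0455]
eef_rot: [0.399, 0.917, 0.0, 0.0]
contact_force: [0.1, 0.5, -1.0]
width: 0.051
grip_force: 19.9
```

>>> jog_arm --increments '[[[0, 0, 0, 0, 0, 0], [0, 0, 0, 0, 0, 0], [0, 0, 0, 0, 0, 0]]]' --fingers 0.5

```text
time_s: 7.5
tool_pos: [0.5876, 0.0922, 0.0458]
eef_rot: [0.399, 0.917, 0.0, 0.0]
contact_force: [0.8, 0.4, 0.2]
width: 0.0699
grip_force: 0.0
```

>>> jog_arm --increments '[[[0, 0, -30, 0, 0, 0], [0, 0, -50, 0, 0, 0], [0, 0, -50, 0, 0, 0], [0, 0, -40, 0, 0, 0], [0, 0, 0, 0, 0, 0]]]'

```text
time_s: 8.0
tool_pos: [0.5922, 0.0923, 0.2242]
eef_rot: [0.399, 0.917, 0.003, 0.007]
contact_force: [0.5, 0.8, 0.7]
width: 0.0705
grip_force: 0.0
```

```bash
python3 - <<'E'
from h import *
st(); snap("wrist","w4"); crop("w4",120,90,380,285,3,"w4v.png")
h=np.radians(133); x=np.array([np.cos(h),np.sin(h),0]);c=np.array([.5866,.0933,0])
path([.3922,-.3294,.33],165,16,start=([.587,.092,.33],133))
E
```

```text
time_s 8.0
q [ 1.0300e-02  2.4340e-01  1.4871e+00  1.0000e-04  1.3954e+00 -7.3980e-01]
tool_pos [0.5922 0.0923 0.2242]
contact_force [0.4898 0.7912 0.743 ]
width 0.0705
grip_force 0.0
rot
 [[-0.682  0.732  0.016]
 [ 0.732  0.682  0.   ]
 [-0.011  0.012 -1.   ]]
[[-11, -27, 0, 0, 0, np.float64(-2.0)], [-10, -27, 0, 0, 0, np.float64(-2.0)], [-9, -28, 0, 0, 0, np.float64(-2.0)], [-8, -28, 0, 0, 0, np.float64(-2.0)], [-7, -28, 0, 0, 0, np.float64(-2.0)]]
[[-6, -28, 0, 0, 0, np.float64(-2.0)], [-5, -29, 0, 0, 0, np.float64(-2.0)], [-4, -29, 0, 0, 0, np.float64(-2.0)], [-3, -29, 0, 0, 0, np.float64(-2.0)], [-2, -29, 0, 0, 0, np.float64(-2.0)]]
[[-1, -29, 0, 0, 0, np.float64(-2.0)], [0, -29, 0, 0, 0, np.float64(-2.0)], [1, -29, 0, 0, 0, np.float64(-2.0)], [2, -29, 0, 0, 0, np.float64(-2.0)], [3, -29, 0, 0, 0, np.float64(-2.0)]]
[[4, -29, 0, 0, 0, np.float64(-2.0)]]
```

View pics/w4v.png

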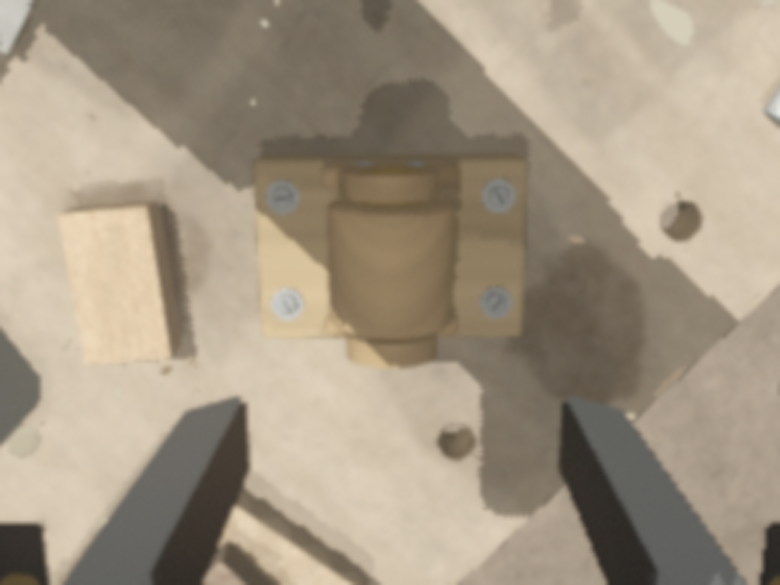

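The roller lies between the ears (crop ×3), with base screws at (282,196), (498,196), (288,303) and (496,302). The off-cut is untouched. Now to the axle, above the lamp.

```bash
python3 - <<'E'
from h import *
W=lambda u,v,z:ray("w4",120+u/3,90+v/3,z)[:2]
s=[W(*q,.018) for q in((282,196),(498,196),(288,303),(496,302))]
print("stand",np.mean(s,0))
for a,b in((0,1),(2,3),(0,2),(1,3)):
    e=s[b]-s[a]; print(np.linalg.norm(e),np.degrees(np.arctan2(e[1],e[0])))
E
```

```text
stand [0.5863981  0.09282057]
0.09412701367722415 42.86326027213662
0.09379869467264924 43.060319220011024
0.048090076544277265 -46.023683246437805
0.04776223426921909 -46.41061260461482
```

>>> jog_arm --increments '[[[0, 0, -35, 0, 0, 0], [0, 0, -45, 0, 0, 0], [-11, -27, -30, 0, 0, -2], [-10, -27, 0, 0, 0, -2], [-9, -28, 0, 0, 0, -2]]]'

```text
time_s: 8.55
tool_pos: [0.55, 0.0123, 0.325]
eef_rot: [0.349, 0.937, -0.0, -0.0]
contact_force: [0.3, -0.1, 0.9]
width: 0.0706
grip_force: 0.0
```

>>> jog_arm --increments '[[[-8, -28, 0, 0, 0, -2], [-7, -28, 0, 0, 0, -2], [-6, -28, 0, 0, 0, -2], [-5, -29, 0, 0, 0, -2], [-4, -29, 0, 0, 0, -2]]]'

```text
time_s: 9.05
tool_pos: [0.4873, -0.1193, 0.3232]
eef_rot: [0.267, 0.964, 0.0, -0.002]
contact_force: [0.6, -0.1, 0.2]
width: 0.0705
grip_force: 0.0
```

>>> jog_arm --increments '[[[-3, -29, 0, 0, 0, -2], [-2, -29, 0, 0, 0, -2], [-1, -29, 0, 0, 0, -2], [0, -29, 0, 0, 0, -2], [1, -29, 20, 0, 0, -2]]]'

```text
time_s: 9.55
tool_pos: [0.4274, -0.2519, 0.306]
eef_rot: [0.182, 0.983, -0.001, 0.001]
contact_force: [0.7, -0.3, 0.5]
width: 0.0706
grip_force: 0.0
```

>>> jog_arm --increments '[[[2, -29, 40, 0, 0, -2], [3, -29, 40, 0, 0, -2], [4, -29, 40, 0, 0, -2], [0, 0, 20, 0, 0, 0], [0, 0, 0, 0, 0, 0]]]'

```text
time_s: 10.05
tool_pos: [0.3869, -0.3267, 0.1596]
eef_rot: [0.132, 0.991, 0.004, -0.005]
contact_force: [-0.6, -0.3, -0.4]
width: 0.0703
grip_force: 0.0
```

```bash
python3 - <<'E'
from h import *
st(); snap("wrist","w5"); crop("w5",100,60,400,285,2.65,"w5v.png")
print((proj("w5",[.3922,-.3294,.041])-[100,60])*2.65)
E
```

```text
time_s 10.05
q [-8.7250e-01  1.2880e-01  1.7622e+00  1.0000e-04  1.2630e+00 -2.1789e+00]
tool_pos [ 0.3869 -0.3267  0.1596]
contact_force [-0.577  -0.326  -0.3791]
width 0.0703
grip_force 0.0
rot
 [[-0.965  0.261 -0.008]
 [ 0.261  0.965  0.01 ]
 [ 0.01   0.007 -1.   ]]
[407.31763289 375.95799759]
```

View pics/w5v.png

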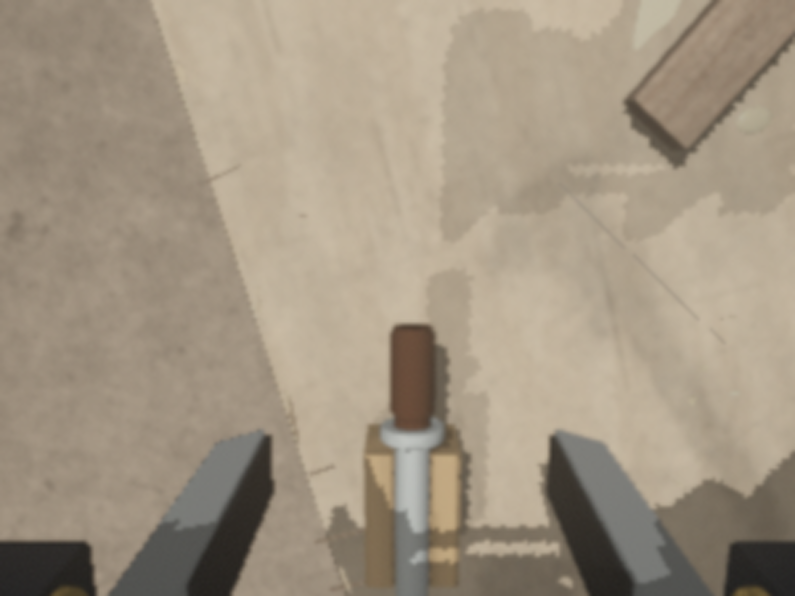

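The handle runs from (412,325) to (412,425) in the crop (×2.65), the collar is at (412,432) and the shaft goes straight down to (412,590). It is nearly parallel to tool x.

```bash
python3 - <<'E'
from h import *
W=lambda u,v,z:ray("w5",100+u/2.65,60+v/2.65,z)
a,b,c=W(412,327,.043),W(411.5,432,.041),W(412,590,.043)
d=c-a; h=np.degrees(np.arctan2(d[1],d[0]));x=d/np.linalg.norm(d); print(a,b,c,"axle heading",h,"end-based",a+.02*x,"collar-based",b-.023*x, "line mid", W(412,376,.045))
g=a+.02*x
st(); plan([g[0],g[1],.036],yawR(h+180))
E
```

```text
[ 0.37328005 -0.32240087  0.043     ] [ 0.41518222 -0.33390609  0.041     ] [ 0.48267664 -0.35195554  0.043     ] axle heading -15.118163652475166 end-based [ 0.39258785 -0.32761708  0.043     ] collar-based [ 0.39297825 -0.32790745  0.041     ] line mid [ 0.39162081 -0.32737899  0.045     ]
time_s 10.1
q [-8.7130e-01  1.2640e-01  1.7588e+00  2.0000e-04  1.2638e+00 -2.1789e+00]
tool_pos [ 0.3885 -0.3278  0.1623]
contact_force [0.8143 0.4364 0.3063]
width 0.0706
grip_force 0.0
rot
 [[-0.966  0.26  -0.005]
 [ 0.26   0.966  0.006]
 [ 0.006  0.004 -1.   ]]
shift tool mm [ -4.6   0.7 126.3] turn [ 0.2 -0.3  0. ]
```

>>> jog_arm --increments '[[[-4, 1, 40, 0, 0, 0], [0, 0, 40, 0, 0, 0], [0, 0, 30, 0, 0, 0], [0, 0, 0, 0, 0, 0], [0, 0, 0, 0, 0, 0]]]'

```text
time_s: 10.6
tool_pos: [0.3955, -0.3299, 0.0567]
eef_rot: [0.13, 0.991, -0.0, 0.001]
contact_force: [0.4, 0.7, -0.0]
width: 0.0702
grip_force: 0.0
```

```bash
python3 - <<'E'
from h import *
st(); plan([.3927,-.3277,.036],yawR(164.9))
E
```

```text
time_s 10.6
q [-8.6340e-01  2.7920e-01  1.8263e+00  1.0000e-04  1.0348e+00 -2.1729e+00]
tool_pos [ 0.3955 -0.3299  0.0567]
contact_force [ 0.3986  0.6622 -0.0109]
width 0.0702
grip_force 0.0
rot
 [[-0.966  0.258  0.001]
 [ 0.258  0.966 -0.001]
 [-0.001 -0.001 -1.   ]]
shift tool mm [ 3.3  1.4 20.7] turn [-0.   0.1  0.1]
```

>>> jog_arm --increments '[[[2, 1, 10, 0, 0, 0], [0, 0, 10, 0, 0, 0], [0, 0, 0, 0, 0, 0], [0, 0, 0, 0, 0, 0], [0, 0, 0, 0, 0, 0]]]'

```text
time_s: 11.1
tool_pos: [0.3931, -0.3285, 0.0359]
eef_rot: [0.131, 0.991, -0.0, 0.0]
contact_force: [0.9, -0.1, -0.3]
width: 0.0705
grip_force: 0.0
```

>>> jog_arm --increments '[[[0, 0, 0, 0, 0, 0], [0, 0, 0, 0, 0, 0], [0, 0, 0, 0, 0, 0], [0, 0, 0, 0, 0, 0], [0, 0, 0, 0, 0, 0]]]' --fingers -1 --force 45

```text
time_s: 11.6
tool_pos: [0.3929, -0.3282, 0.0355]
eef_rot: [0.131, 0.991, -0.0, 0.0]
contact_force: [-0.5, 0.1, 0.4]
width: 0.0339
grip_force: 0.0
```

>>> jog_arm --increments '[[[0, 0, 0, 0, 0, 0], [0, 0, 0, 0, 0, 0], [0, 0, 0, 0, 0, 0], [0, 0, 0, 0, 0, 0], [0, 0, 0, 0, 0, 0]]]'

```text
time_s: 12.1
tool_pos: [0.3928, -0.3278, 0.0353]
eef_rot: [0.131, 0.991, 0.0, -0.0]
contact_force: [-0.1, 1.5, -0.1]
width: 0.0167
grip_force: 45.0
```

```bash
python3 - <<'E'
from h import *
st()
E
```

```text
time_s 12.1
q [-8.6490e-01  3.0940e-01  1.8425e+00  3.0000e-04  9.9040e-01 -2.1736e+00]
tool_pos [ 0.3928 -0.3278  0.0353]
contact_force [-0.0714  1.5413 -0.1295]
width 0.0167
grip_force 44.9857
rot
 [[-0.966  0.259 -0.   ]
 [ 0.259  0.966  0.001]
 [ 0.     0.001 -1.   ]]
```

```bash
python3 - <<'E'
from h import *
path([.466,.221,.33],133.2,16,start=([.393,-.328,.33],165))
E
```

```text
[[4, 34, 0, 0, 0, np.float64(1.99)], [6, 34, 0, 0, 0, np.float64(1.99)], [7, 34, 0, 0, 0, np.float64(1.99)], [8, 34, 0, 0, 0, np.float64(1.99)], [9, 33, 0, 0, 0, np.float64(1.99)]]
[[10, 33, 0, 0, 0, np.float64(1.99)], [11, 33, 0, 0, 0, np.float64(1.99)], [13, 32, 0, 0, 0, np.float64(1.99)], [14, 32, 0, 0, 0, np.float64(1.99)], [15, 31, 0, 0, 0, np.float64(1.99)]]
[[16, 31, 0, 0, 0, np.float64(1.99)], [17, 30, 0, 0, 0, np.float64(1.99)], [18, 30, 0, 0, 0, np.float64(1.99)], [19, 29, 0, 0, 0, np.float64(1.99)], [20, 28, 0, 0, 0, np.float64(1.99)]]
[[21, 28, 0, 0, 0, np.float64(1.99)]]
```

>>> jog_arm --increments '[[[0, 0, -20, 0, 0, 0], [0, 0, -40, 0, 0, 0], [0, 0, -45, 0, 0, 0], [0, 0, -45, 0, 0, 0], [0, 0, -45, 0, 0, 0]]]'

```text
time_s: 12.6
tool_pos: [0.3924, -0.328, 0.2319]
eef_rot: [0.131, 0.991, -0.0, -0.0]
contact_force: [0.9, 0.2, -0.7]
width: 0.0172
grip_force: 45.0
```

>>> jog_arm --increments '[[[0, 0, -45, 0, 0, 0], [0, 0, -45, 0, 0, 0], [0, 0, -20, 0, 0, 0], [0, 0, 0, 0, 0, 0]]]'

```text
time_s: 13.0
tool_pos: [0.3941, -0.3299, 0.3448]
eef_rot: [0.131, 0.991, -0.003, 0.003]
contact_force: [0.7, 0.3, -1.4]
width: 0.0169
grip_force: 45.0
```

>>> jog_arm --increments '[[[4, 34, 0, 0, 0, 2], [6, 34, 0, 0, 0, 2], [7, 34, 0, 0, 0, 2], [8, 34, 0, 0, 0, 2], [9, 33, 0, 0, 0, 2]]]'

```text
time_s: 13.5
tool_pos: [0.4148, -0.1553, 0.3376]
eef_rot: [0.218, 0.976, 0.001, -0.002]
contact_force: [-0.0, 0.3, -1.4]
width: 0.0171
grip_force: 45.0
```

>>> jog_arm --increments '[[[10, 33, 0, 0, 0, 2], [11, 33, 0, 0, 0, 2], [13, 32, 0, 0, 0, 2], [14, 32, 0, 0, 0, 2], [15, 31, 0, 0, 0, 2]]]'

```text
time_s: 14.0
tool_pos: [0.4378, 0.016, 0.3377]
eef_rot: [0.302, 0.953, -0.0, -0.002]
contact_force: [0.4, 0.0, -1.2]
width: 0.0169
grip_force: 45.0
```

>>> jog_arm --increments '[[[16, 31, 0, 0, 0, 2], [17, 30, 0, 0, 0, 2], [18, 30, 20, 0, 0, 2], [19, 29, 40, 0, 0, 2], [20, 28, 45, 0, 0, 2]]]'

```text
time_s: 14.5
tool_pos: [0.4609, 0.1819, 0.2403]
eef_rot: [0.383, 0.924, -0.0, -0.0]
contact_force: [0.4, 0.7, -1.7]
width: 0.017
grip_force: 45.0
```

>>> jog_arm --increments '[[[21, 28, 45, 0, 0, 2], [0, 0, 40, 0, 0, 0], [0, 0, 30, 0, 0, 0], [0, 0, 0, 0, 0, 0], [0, 0, 0, 0, 0, 0]]]'

```text
time_s: 15.0
tool_pos: [0.4645, 0.2104, 0.132]
eef_rot: [0.399, 0.917, -0.001, -0.001]
contact_force: [0.0, 0.8, -0.3]
width: 0.0167
grip_force: 45.0
```

```bash
python3 - <<'E'
from h import *
st(); plan([.466,.2213,.0438],yawR(133.2))
E
```

```text
time_s 15.0
q [ 2.5550e-01  1.6370e-01  1.7849e+00 -1.0000e-04  1.1966e+00 -4.9430e-01]
tool_pos [0.4645 0.2104 0.132 ]
contact_force [ 0.023   0.7825 -0.314 ]
width 0.0167
grip_force 44.9745
rot
 [[-0.681  0.732 -0.004]
 [ 0.732  0.681 -0.001]
 [ 0.002 -0.003 -1.   ]]
shift tool mm [ 6.8  8.8 88.2] turn [-0.2 -0.1 -0.2]
```

>>> jog_arm --increments '[[[7, 9, 30, 0, 0, 0], [0, 0, 30, 0, 0, 0], [0, 0, 20, 0, 0, 0], [0, 0, 6, 0, 0, 0], [0, 0, 0, 0, 0, 0]]]'

```text
time_s: 15.5
tool_pos: [0.4685, 0.2221, 0.0483]
eef_rot: [0.399, 0.917, 0.0, 0.0]
contact_force: [0.2, 1.0, -1.2]
width: 0.0167
grip_force: 45.0
```

>>> jog_arm --increments '[[[0, 0, 0, 0, 0, 0], [0, 0, 0, 0, 0, 0]]]'

```text
time_s: 15.7
tool_pos: [0.4694, 0.2225, 0.0494]
eef_rot: [0.399, 0.917, 0.001, 0.001]
contact_force: [0.8, 0.2, -1.2]
width: 0.0165
grip_force: 45.0
```

```bash
python3 - <<'E'
from h import *
st(); plan([.466,.2213,.0438],yawR(133.2))
a=snap("scene","s5"); b=snap("side","d5"); w=snap("wrist","w6")
def c(im,x0,y0,w,h,k): return cv2.resize(im[y0:y0+h,x0:x0+w],None,fx=k,fy=k,interpolation=cv2.INTER_CUBIC)
p=proj("s5",[.54,.15,.05]).astype(int); q=proj("d5",[.56,.12,.05]).astype(int); print(p,q)
cv2.imwrite("pics/v5.png",np.hstack([c(a,p[0]-50,p[1]-75,100,150,4),c(b,q[0]-50,q[1]-75,100,150,4)]))
E
```

```text
time_s 15.7
q [ 0.2759  0.2976  1.8208  0.      1.0193 -0.4738]
tool_pos [0.4694 0.2225 0.0494]
contact_force [ 0.8486  0.153  -1.1673]
width 0.0165
grip_force 44.9741
rot
 [[-0.681  0.732  0.004]
 [ 0.732  0.681  0.001]
 [-0.002  0.003 -1.   ]]
shift tool mm [ 1.4 -3.3  5.6] turn [ 0.2  0.1 -0.2]
[212 200] [261 185]
```

View pics/v5.png

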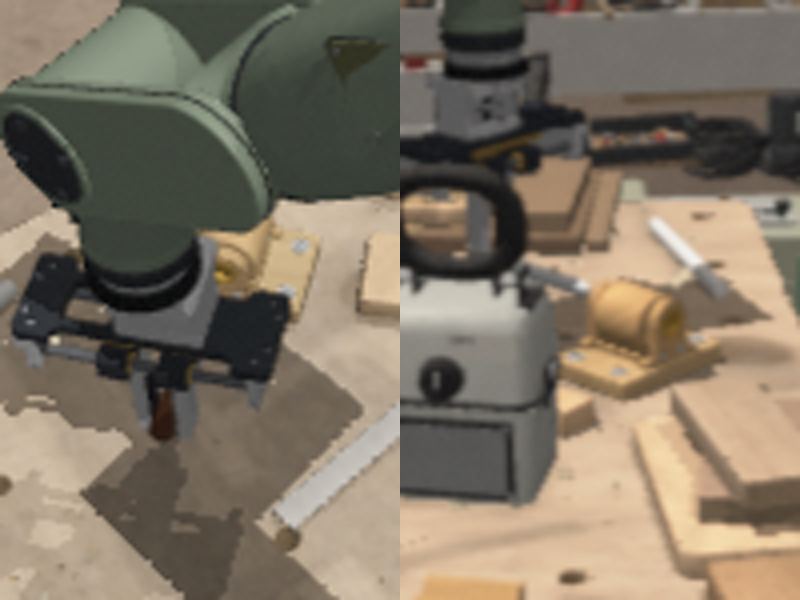

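The side crop shows the axle tip at (588,288), just outside the ear, and the roller seated. The scene crop shows the axle held by its handle. I'll check the tip against the prediction from the tool pose.

```bash
python3 - <<'E'
from h import *
P=np.array([.4694,.2225,.0494]);x=-np.array([-.681,.732,-.002])
g=P+[0,0,.0057]; 
print("tip px pred",proj("d5",g+.118*x),"seen",[211+188/4,110+288/4], "world tip",g+.118*x)
print("per mm",proj("d5",g+.118*x+[0,0,.001])-proj("d5",g+.118*x),proj("d5",g+.119*x)-proj("d5",g+.118*x))
st();plan([.466,.2213,.0438],yawR(133.2))
E
```

```text
tip px pred [258.10104962 182.16254152] seen [258.0, 182.0] world tip [0.549758 0.136124 0.055336]
per mm [-0.00628967 -0.28149131] [0.21403319 0.06742418]
time_s 15.85
q [ 0.2761  0.2984  1.8219 -0.      1.0192 -0.4738]
tool_pos [0.4685 0.2223 0.0486]
contact_force [ 0.307  -0.2606 -1.7737]
width 0.0174
grip_force 44.9741
rot
 [[-0.682  0.732  0.002]
 [ 0.732  0.682  0.001]
 [-0.001  0.002 -1.   ]]
shift tool mm [ 1.  -2.6  4.8] turn [ 0.1  0.1 -0.2]
```

>>> jog_arm --increments '[[[0, -2.5, 4.5, 0, 0, 0], [0, 0, 0, 0, 0, 0], [0, 0, 0, 0, 0, 0]]]'

```text
time_s: 16.15
tool_pos: [0.4654, 0.2202, 0.0426]
eef_rot: [0.399, 0.917, -0.0, -0.0]
contact_force: [0.1, 0.0, -0.5]
width: 0.0166
grip_force: 45.0
```

```bash
cat >> h.py <<'E'
def rel():
    s=robot.state(); a=np.radians(-46.8); ax=np.array([np.cos(a),np.sin(a),0]); la=np.array([np.cos(np.radians(43.2)),np.sin(np.radians(43.2)),0])
    T=R.from_quat(s["eef_rot"]); p=np.array(s["tool_pos"])+[0,0,.0057]-[.5864,.0929,.0495]
    print("to go mm",round(float(-64-1000*p@ax),1),"lateral(tool y)",round(float(1000*p@la),1),"z",round(1000*p[2],1),"F ax/lat/z",np.round([s["contact_force"]@ax,s["contact_force"]@la,s["contact_force"][2]],1),"yaw",np.degrees(np.arctan2(*T.as_matrix()[1::-1,0])).round(2),"t",s["time_s"])
E
python3 -c "from h import *;rel()"
```

```text
to go mm 111.7 lateral(tool y) -1.1 z -1.2 F ax/lat/z [ 0.1  0.1 -0.5] yaw 132.96 t 16.15
```

>>> jog_arm --increments '[[[-10, 1, -1, 0, 0, -0.2], [-10, 0, 0, 0, 0, 0], [-10, 0, 0, 0, 0, 0], [0, 0, 0, 0, 0, 0], [0, 0, 0, 0, 0, 0]]]'

```text
time_s: 16.65
tool_pos: [0.4874, 0.1987, 0.044]
eef_rot: [0.398, 0.917, 0.0, -0.0]
contact_force: [0.3, 0.9, -1.1]
width: 0.0169
grip_force: 45.0
```

```bash
python3 -c "from h import *;rel()"
```

```text
to go mm 80.9 lateral(tool y) 0.3 z 0.2 F ax/lat/z [-0.5  0.9 -1.1] yaw 133.1 t 16.65
```

Well aligned. The nose is through the first ear's face, so I'll go on.

>>> jog_arm --increments '[[[-8, 0, 0, 0, 0, 0], [-8, 0, 0, 0, 0, 0], [-8, 0, 0, 0, 0, 0], [0, 0, 0, 0, 0, 0]]]'

```text
time_s: 17.05
tool_pos: [0.5045, 0.1809, 0.0441]
eef_rot: [0.398, 0.917, 0.0, 0.0]
contact_force: [0.1, 0.1, -1.6]
width: 0.0168
grip_force: 45.0
```

```bash
python3 -c "from h import *;rel()"
```

```text
to go mm 56.2 lateral(tool y) 0.5 z 0.3 F ax/lat/z [ 0.   0.2 -1.6] yaw 133.1 t 17.05
```

>>> jog_arm --increments '[[[-8, -0.3, 0, 0, 0, 0], [-8, 0, 0, 0, 0, 0], [-8, 0, 0, 0, 0, 0], [0, 0, 0, 0, 0, 0]]]'

```text
time_s: 17.45
tool_pos: [0.5207, 0.1631, 0.0441]
eef_rot: [0.398, 0.917, 0.0, 0.0]
contact_force: [-0.5, -0.1, -2.1]
width: 0.017
grip_force: 45.0
```

```bash
python3 -c "from h import *;rel()"
```

```text
to go mm 32.1 lateral(tool y) 0.2 z 0.3 F ax/lat/z [-0.3 -0.4 -2.1] yaw 133.1 t 17.45
```

>>> jog_arm --increments '[[[-7, 0, 0, 0, 0, 0], [-7, 0, 0, 0, 0, 0], [-7, 0, 0, 0, 0, 0], [-4, 0, 0, 0, 0, 0], [0, 0, 0, 0, 0, 0]]]'

```text
time_s: 17.95
tool_pos: [0.5375, 0.1451, 0.044]
eef_rot: [0.398, 0.918, -0.0, 0.0]
contact_force: [0.1, -0.0, -1.8]
width: 0.017
grip_force: 45.0
```

```bash
python3 -c "from h import *;rel()"
```

```text
to go mm 7.6 lateral(tool y) 0.1 z 0.2 F ax/lat/z [ 0.1  0.1 -1.8] yaw 133.13 t 17.95
```

>>> jog_arm --increments '[[[-2, 0, 0, 0, 0, 0], [-2, 0, 0, 0, 0, 0], [-1.5, 0, 0, 0, 0, 0], [0, 0, 0, 0, 0, 0]]]'

```text
time_s: 18.35
tool_pos: [0.5407, 0.1416, 0.044]
eef_rot: [0.397, 0.918, -0.0, 0.0]
contact_force: [-0.7, -0.4, -2.4]
width: 0.0171
grip_force: 45.0
```

>>> jog_arm --increments '[[[-1, 0, 0, 0, 0, 0], [0, 0, 0, 0, 0, 0]]]'

```text
time_s: 18.55
tool_pos: [0.5413, 0.141, 0.044]
eef_rot: [0.397, 0.918, 0.0, 0.0]
contact_force: [-0.1, 0.3, -1.4]
width: 0.017
grip_force: 45.0
```

>>> jog_arm --increments '[[[-1, 0, 0, 0, 0, 0], [0, 0, 0, 0, 0, 0]]]'

```text
time_s: 18.75
tool_pos: [0.542, 0.1402, 0.044]
eef_rot: [0.397, 0.918, 0.0, 0.0]
contact_force: [-1.0, 0.9, -1.7]
width: 0.0167
grip_force: 45.0
```

```bash
python3 -c "from h import *;rel()"
```

```text
to go mm 0.9 lateral(tool y) 0.0 z 0.2 F ax/lat/z [-1.4 -0.1 -1.7] yaw 133.17 t 18.75
```

>>> jog_arm --increments '[[[-1, 0, 0, 0, 0, 0], [0, 0, 0, 0, 0, 0]]]'

```text
time_s: 18.95
tool_pos: [0.5422, 0.1399, 0.0439]
eef_rot: [0.397, 0.918, 0.0, -0.001]
contact_force: [-1.4, 2.2, -2.3]
width: 0.0171
grip_force: 45.0
```

>>> jog_arm --increments '[[[-1, 0, 0, 0, 0, 0], [0, 0, 0, 0, 0, 0]]]'

```text
time_s: 19.15
tool_pos: [0.5422, 0.1399, 0.0437]
eef_rot: [0.398, 0.918, 0.0, -0.001]
contact_force: [-2.9, 4.6, -0.6]
width: 0.0168
grip_force: 45.0
```

```bash
python3 -c "from h import *;rel()"
```

```text
to go mm 0.5 lateral(tool y) -0.1 z -0.1 F ax/lat/z [-5.3  1.  -0.6] yaw 133.15 t 19.15
```

>>> jog_arm --increments '[[[-2, 0, 0, 0, 0, 0], [0, 0, 0, 0, 0, 0], [0, 0, 0, 0, 0, 0]]]'

```text
time_s: 19.45
tool_pos: [0.5423, 0.1399, 0.0437]
eef_rot: [0.398, 0.918, 0.001, -0.003]
contact_force: [-5.4, 8.9, 0.9]
width: 0.017
grip_force: 45.0
```

>>> jog_arm --increments '[[[0, 0, 1, 0, 0, 0], [0, 0, 0, 0, 0, 0], [0, 0, 0, 0, 0, 0]]]'

```text
time_s: 19.75
tool_pos: [0.5423, 0.1398, 0.0429]
eef_rot: [0.398, 0.918, 0.001, -0.003]
contact_force: [-5.8, 7.6, 1.8]
width: 0.0168
grip_force: 45.0
```

```bash
python3 -c "from h import *;rel()"
```

```text
to go mm 0.4 lateral(tool y) -0.1 z -0.9 F ax/lat/z [-9.5  1.   1.8] yaw 133.14 t 19.75
```

>>> jog_arm --increments '[[[0, 0, 0, 0, 0, 0], [0, 0, 0, 0, 0, 0], [0, 0, 0, 0, 0, 0], [0, 0, 0, 0, 0, 0], [0, 0, 0, 0, 0, 0]]]' --fingers 0.5

```text
time_s: 20.25
tool_pos: [0.5451, 0.137, 0.0432]
eef_rot: [0.398, 0.918, 0.0, 0.0]
contact_force: [-0.3, -0.4, 0.3]
width: 0.0533
grip_force: 0.0
```

>>> jog_arm --increments '[[[0, 0, -20, 0, 0, 0], [10, 0, -45, 0, 0, 0], [10, 0, -45, 0, 0, 0], [0, 0, -40, 0, 0, 0], [0, 0, 0, 0, 0, 0]]]'

```text
time_s: 20.75
tool_pos: [0.5357, 0.1526, 0.2006]
eef_rot: [0.397, 0.918, 0.004, 0.006]
contact_force: [0.4, 0.2, -0.3]
width: 0.0703
grip_force: 0.0
```

```bash
python3 - <<'E'
from h import *
st(); w=snap("wrist","w7"); b=snap("side","d7")
def c(im,x0,y0,w,h,k): return cv2.resize(im[y0:y0+h,x0:x0+w],None,fx=k,fy=k,interpolation=cv2.INTER_CUBIC)
q=proj("d7",[.58,.1,.05]).astype(int); p=proj("w7",[.57,.11,.05]).astype(int); print(p,q)
x0=min(max(p[0]-65,0),512-133);y0=min(max(p[1]-90,0),384-200)
cv2.imwrite("pics/v7.png",np.hstack([c(w,x0,y0,133,200,3),c(b,q[0]-50,q[1]-75,100,150,4)]))
E
```

```text
time_s 20.75
q [ 1.2230e-01  1.7490e-01  1.6191e+00 -2.0000e-04  1.3330e+00 -6.3140e-01]
tool_pos [0.5357 0.1526 0.2006]
contact_force [ 0.43    0.1698 -0.2631]
width 0.0703
grip_force 0.0
rot
 [[-0.684  0.729  0.014]
 [ 0.729  0.684  0.002]
 [-0.009  0.012 -1.   ]]
[250 230] [267 187]
```

View pics/v7.png

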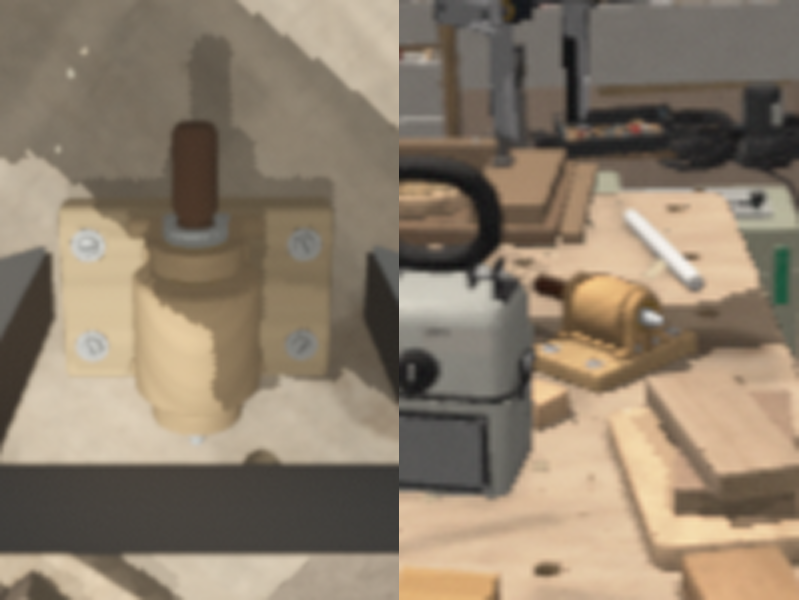

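The left crop shows the collar flush against the ear at (195,232). In both crops the tapered nose sticks out beyond the second ear, at (197,438) on the left and (652,318) on the right. The gripper is clear, so I'm handing in.

```bash
python3 -c "from h import *;print(robot.sign_off())"
```

```text
the job is handed in; nothing more can be done
None
```

The roller is back in the stand, the axle is through both ears with its collar against the first one, the gripper is clear, and the job was handed in at about 21 s of robot time.

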